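Seal a sample tub, then hold the heater's hood half open

ROBOT

A 6-joint arm with a two-finger parallel gripper is mounted at the origin on the work surface. World frame = base frame: x ahead of the robot, y to its left, z up, the work surface at z = 0. Lengths are in mm, angles in degrees, forces in N, time in s.
With the tool pointing down it reaches from about 300 to 850 mm from the base axis. Payload 4.2 kg.
Tool frame: the origin (TCP) lies midway between the tips of the shut fingers; the grasp point (between the pads) lies 19 mm behind it (env.hold_point_z is the z of the grasp point in the tool frame, in mm); z points along the fingers, y is the direction in which the jaws open and shut (so a half turn about z gives the same grasp; the last joint's range is limited). The gripper opens to 91 mm and grips with 3 to 60 N. Pads are 32 mm wide; open, the fingers measure 118 mm over their backs; the gripper's body (76 mm by 178 mm) begins 60 mm behind the grasp point.
Start: joints at [-70.588, 18.312, 89.639, -0, 72.044, -1.146], TCP at [201.916, -538.399, 213.976] pointing down, gripper open.
Joint ranges: [-177.97, 177.97], [-48.28, 115.42], [12.27, 149.76], [-77.06, 257.06], [2.81, 150.46], [-146.56, 146.56]. Speed limits (degrees/s): [147.25, 147.25, 180, 180, 180, 180].

INTERFACE

Orientations are given as [roll, pitch, yaw] about the fixed x, y, z axes, in that order (R = Rz(yaw) Ry(pitch) Rx(roll)).
In Python, from workcell import env, grab_frame, camera_params, spotter gives the robot as it stands. The module is installed in compiled form; this text tells all that it offers.
- The arm moves only by the shell command python3 -m jog 'ROWS' [FORCE]. ROWS is text: rows parted by semicolons, each of 7 numbers parted by spaces: the turn, a rotation vector about the world's x, y, z in units of 5 degrees (1.0 is 5 degrees), then the shift along the world's x, y, z in units of 25 mm (1.0 is 25 mm), then the opening, from 0 (shut) to 1 (fully open). A call has 1 to 5 rows; each row is the pose to reach, as a shift and turn from the pose commanded when the call began; what a row does not reach only later rows make up. A row lasts 1/8 s, in which the tool goes at most 62.5 mm and 10.7 degrees, less where a joint would pass 70% of its speed; a pose out of reach is approached as far as the arm can. A call with a gripper value outside its range is refused whole. The fingers move at their own pace and stop on an object; FORCE is the grip in N (left out, the last holds). Time passes only in rows, so rows that repeat a pose let the fingers close. It gives the time, the measured TCP pose, the force and the opening at its end, in the units of the state.
- env.state(): the state, without advancing time (a new reading comes with each control period).
- grab_frame(name): name is "scene" or "top" or "wrist"; returns the picture (480x640x3 uint8, red, green, blue); there is no depth.
- camera_params(name): a dict with "K" (3x3 intrinsics, pixels), "rvec" (rotation vector, rad) and "tvec" (3), from world to camera coordinates, as OpenCV has them. Camera axes: x right, y down, z forward; pixel columns grow to the right and rows downward; lengths in mm; the calibration is good to about 2 mm. The wrist camera is an equidistant fisheye: a pixel r from the principal point sees the ray r / f radians off the axis. A picture is of the moment at which its call begins: read the wrist's pose just before it. camera_params takes no time and is no camera call; for the wrist camera it gives the pose at the moment of the call.
- env.job_done(): hands the job in, once; it reports no verdict.
Trained networks look in the newest picture that a camera, given by its name, has taken for a name from the list of things; names that differ only in an ending like _2 or _b are one class to them, and where a whole thing is asked for, a point or a joint stands for the part that bears it (a point fixed in the world has none). Each returns a list of dicts, best first, with "conf" (0 to 1); they miss things now and then, are a little off and sometimes report something else, mostly with a low value. They report only what shows in the picture. A call takes as long as a camera call. They do not tell look-alikes from the thing itself.
- spotter.look_for(query, camera): "box" ([left, top, width, height] in pixels, round what is visible of it).
- spotter.trace(query, camera): "region" (480x640 bool, what is visible of it) and "box" ([left, top, width, height] in pixels, round what is visible of it).
The state is a dict: "time_s": time; "qpos": joint angles; "qvel": joint speeds; "effort": joint torques, N m; "ee_pos": TCP position; "ee_rot": TCP orientation; "force": force on the tool from outside, world axes, zero at the start; "torque": the same for the moment, N m; "gripper_width": finger opening in mm.
Only numpy, scipy, OpenCV 4.12 (cv2) and the standard library are available. Lean on these libraries where they do the work, as an engineer would, in place of code of your own. Each camera call takes 0.05 s, during which the arm holds its last target. There are 200 camera calls.

TASK

The small open sample tub on the bench is about to go into the dry-block heater. Press its loose lid down into the tub's mouth until it snaps fully home and sits level all round, then lift the front of the heater's hinged hood and hold it half open, at 45 degrees, so that a colleague can lower the tub in; the hood falls shut by itself, so never let it drop, and finish while you are still holding it steady there. Leave the sealed tub standing upright on the bench, and everything else where it stands.

Things in the scene. Friction and masses are not known exactly. Their poses are not given: they have to be found in the camera images.
- tub: The open sample tub: plain off-white round plastic pot, 76 mm outside diameter, 80 mm tall, wall 3 mm (mouth 70 mm across), loose on the bench, about 0.4 kg, three steel strips inside. Origin: centre of its underside; z up along its axis. Six small springy ribs in the mouth, 5 mm below the rim, reach 3 mm in from the wall and grip the lid's plug.
- tub_rim (a point): Centre of the tub's mouth, level with the rim, 80 mm above the tub's underside.
- tub_lid: The tub's loose push-in lid, off-white plastic, 45 g, lying right way up on the bench. From below: a round plug 14 mm tall (61 mm across at its foot, tapering out to 67 mm over its lower 7 mm), a flat round flange 82 mm across and 5 mm thick, a round central grip knob 22 mm across and 24 mm tall; 43 mm tall in all. Origin: centre of the plug's underside; z up along its axis.
- lid_flange (a point): Centre of the underside of the lid's flange, 14 mm above the plug's underside; when home it coincides with tub_rim. Laid on the tub, the lid stops on the ribs with the flange about 6 mm above the rim; a straight push of about 6 to 12 N on the knob snaps it home, flange resting on the rim. It then stays by friction when let go (a pull of a few newtons lifts it out again).
- lid_knob (a point): On the axis of the lid's grip knob, halfway up it: 31 mm above the plug's underside, 12 mm above the flange's top and 12 mm below the knob's top.
- heater: The dry-block heater, fixed to the bench: light grey housing 310 mm deep (its x), 220 mm wide (its y), 100 mm high to the hood's lower edge. A control console on its front (-x) end faces the robot and slopes from 99 mm high beside the hood to 45 mm at the front edge. Origin: centre of its underside; x points from the console to the hinge, z up.
- hood (a joint): Angle of the heater's hood, rad: 0 shut, growing as its front edge rises; 45 degrees is 0.785; stop at 1.75. A white sheet-metal hood 190 mm deep, 210 mm wide, 53 mm high, about 0.55 kg, hinged along its rear lower edge. It has no stay or spring: it falls shut when let go. About 3 N up at the handle lifts it.
- hood_handle (a point): Middle of the hood's handle: a straight round steel bar 12 mm thick, 120 mm long, parallel to the hinge, its axis 45 mm off the hood's front face, on two posts 54 mm either side of the middle; 133 mm above the bench when shut, about 50 mm free below it. In the hood's axes it lies 235 mm ahead (-x) of the hinge and 32 mm above it. Turns with the hood.
- hood_hinge (a point): Middle of the hinge axis (parallel to the heater's y), at the rear lower edge of the hood, 125 mm behind the heater's origin, 101 mm above the bench.
- beaker: Bystander: empty clear glass beaker, 84 mm across the rim, 95 mm tall. Origin: centre of its underside.
- big_tub: Bystander: a larger off-white tub of the same kind, already closed, 100 mm across and 140 mm tall to the top of its knob. Origin: centre of its underside.
- wash_bottle: Bystander: off-white wash bottle with a screw cap and a bent spout, 70 mm across, 165 mm to the top of the cap, the spout 205 mm high. Origin: centre of its underside.
- spatula: Bystander: flat steel laboratory spatula, 190 mm long, 14 mm wide, 6 mm high, lying between the robot and the heater. Origin: under its middle, z up, long axis x.
- dishes: Bystander: two stacked closed Petri dishes, 94 mm across, 28 mm high together. Origin: centre of the underside.
- tube_rack: Bystander: white test-tube rack, 60 by 190 mm, with five stoppered tubes, 118 mm high. Origin: centre of its underside.
- reagent: Bystander: amber glass jar with a black cap, 60 mm across, 140 mm tall. Origin: centre of its underside.
Not all that is in view belongs to the job. There is more than one size of the tub_lid; the one meant has the size given above. What is shaped like the tub but orange is not meant.

How it is judged:
By the outcome, as a careful person would: the job done as asked, in the order asked, and still so for the second after the job is handed in, while the arm keeps its last pose, push and grip.
It also fails if it takes over 48 s, if anything falls off the work surface, if the arm or the gripper's body presses on something with over 40 N, if the wrist force passes 120 N, or if a joint passes its speed limit or range.

## Working session

There is one attempt and no reset: what is moved stays moved. The work goes in short steps, Python scripts to look and compute and a shell command to move; the robot and the scene stay as the last step left them, time stands still between calls to the robot, and variables do not carry over. Pictures are saved under pics/ and viewed, about 8 in all and at most 12, crops included, and the job is handed in when it is done.

```bash
mkdir -p pics
cat > h.py <<'E'
import numpy as np, cv2
from workcell import env, grab_frame, camera_params, spotter
def proj(name,P,p=None):
    p=p or camera_params(name)
    return cv2.projectPoints(np.array(P,float).reshape(-1,1,3),np.array(p['rvec'],float),np.array(p['tvec'],float),np.array(p['K'],float),None)[0].reshape(-1,2)
def onz(name,uv,z,p=None):
    p=p or camera_params(name)
    R=cv2.Rodrigues(np.array(p['rvec'],float))[0];t=np.array(p['tvec'],float).ravel();K=np.array(p['K'],float)
    v=np.array([(uv[0]-K[0,2])/K[0,0],(uv[1]-K[1,2])/K[1,1]])
    if name=='wrist':
        r=np.linalg.norm(v); d=np.r_[v/max(r,1e-9)*np.sin(r),np.cos(r)]
    else: d=np.r_[v,1]
    d=R.T@d;c=-R.T@t
    return c+d*(z-c[2])/d[2]
def save(im,n): cv2.imwrite('pics/'+n,cv2.cvtColor(im,cv2.COLOR_RGB2BGR))
E
python3 - <<'E'
from h import *
a=grab_frame('scene');b=grab_frame('top')
save(a,'scene.png');save(b,'top.png')
for q in ['tub','tub_lid','hood_handle','heater','hood']:
  for c in ['scene','top']:
    for d in spotter.look_for(q,c): 
      x,y,w,h=d['box'];print(q,c,[round(i) for i in d['box']],round(d['conf'],2),onz(c,(x+w/2,y+h/2),0).round())
print({k:v for k,v in env.state().items()})
for c in ['scene','top','wrist']:
  p=camera_params(c);R=cv2.Rodrigues(np.array(p['rvec'],float))[0];print(c,(-R.T@np.array(p['tvec']).ravel()).round(),R[2].round(2),np.array(p['K'])[0,0])
E
```

```text
tub scene [412, 315, 35, 41] 0.97 [471. 402.   0.]
tub scene [389, 280, 30, 41] 0.66 [446. 278.   0.]
tub top [176, 245, 37, 33] 0.95 [473. 300.   0.]
tub top [125, 237, 43, 33] 0.84 [495. 426.   0.]
tub top [244, 270, 32, 38] 0.22 [397. 125.   0.]
tub_lid scene [417, 252, 39, 31] 0.8 [286. 252.   0.]
tub_lid scene [367, 249, 26, 17] 0.69 [396. 118.   0.]
tub_lid scene [320, 230, 30, 22] 0.61 [466. -22.   0.]
tub_lid top [245, 270, 29, 34] 0.78 [403. 128.   0.]
tub_lid top [189, 307, 40, 42] 0.78 [296. 261.   0.]
tub_lid top [295, 240, 36, 35] 0.77 [478. -16.   0.]
hood_handle scene [201, 160, 93, 78] 0.94 [ 588. -363.    0.]
hood_handle scene [196, 166, 114, 95] 0.7 [ 611. -289.    0.]
hood_handle scene [262, 295, 40, 51] 0.21 [764. 122.   0.]
hood_handle top [366, 131, 98, 111] 0.96 [ 667. -292.    0.]
heater scene [194, 164, 117, 98] 0.68 [ 611. -291.    0.]
heater scene [201, 161, 91, 77] 0.45 [ 593. -361.    0.]
heater top [175, 248, 41, 30] 0.69 [470. 296.   0.]
heater top [350, 128, 116, 132] 0.58 [ 647. -271.    0.]
hood scene [199, 165, 90, 70] 0.59 [ 601. -361.    0.]
hood 
[... 295 characters left out ...]
': array([-0.01239196,  0.02925092, -0.02935672, -0.15070144, -0.0711507 ,
        0.18803746]), 'effort': array([-4.30373075e-04, -4.12123060e+01, -2.32132745e+01,  7.29815802e-02,
        3.76847119e-02, -2.23093463e-05]), 'ee_pos': array([ 201.90431909, -538.37810592,  213.99317211]), 'ee_rot': array([ 1.79994352e+02, -9.64449748e-04,  2.05558257e+01]), 'force': array([-0.19704034,  0.1199631 , -0.66683372]), 'torque': array([ 0.0389784 ,  0.02024785, -0.01033419]), 'gripper_width': 91.09211081353972}
scene [1083.  737. 1117.] [-0.39 -0.54 -0.75] 461.0700314457976
top [ 444.  -15. 1179.] [ 0.07 -0.01 -1.  ] 442.3617705182053
wrist [ 270. -512.  385.] [-0.24 -0.09 -0.97] 371.64829954431775
```

View pics/scene.png

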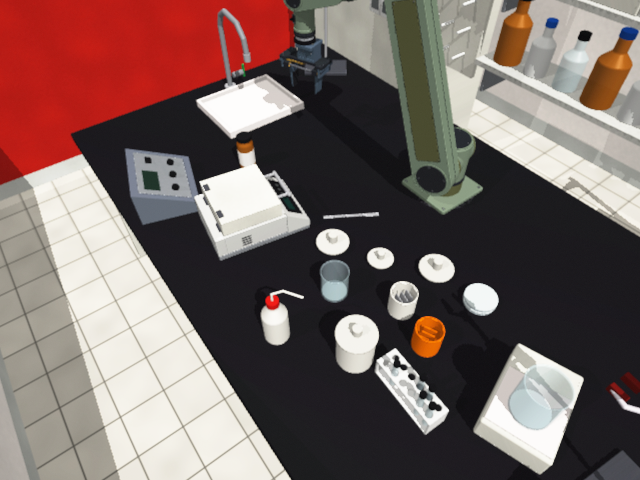

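View pics/top.png

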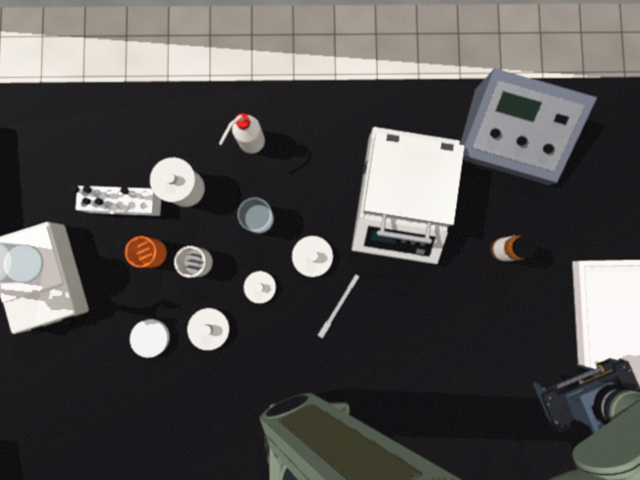

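Scene: three off-white lids at top-view pixels (312,257), (260,287) and (208,329). There are two small tubs, white with strips at (193,262) and orange at (145,251). I'll check the lid sizes in numbers and look at an enlarged crop.

Run:
```python
from h import *
b=grab_frame('top');a=grab_frame('scene')
for q,z in [('tub_lid',17),('tub',80),('hood',154)]:
  for c in ['top','scene']:
    for d in spotter.trace(q,c):
      m=d['region'].astype(np.uint8)
      cs=max(cv2.findContours(m,cv2.RETR_EXTERNAL,cv2.CHAIN_APPROX_NONE)[0],key=cv2.contourArea)
      pts=np.array([onz(c,p[0].astype(float),z)[:2] for p in cs],np.float32)
      (cx,cy),r=cv2.minEnclosingCircle(pts);el=cv2.fitEllipse(pts)
      print(q,c,round(d['conf'],2),[round(i) for i in d['box']],'ell',np.round(el[0]),np.round(el[1]),'rect',[np.round(v) for v in cv2.minAreaRect(pts)])
A=cv2.resize(b[210:360,110:350],None,fx=3.3,fy=3.3,interpolation=cv2.INTER_CUBIC)
B=cv2.resize(b[115:275,340:480],None,fx=3.7,fy=3.7,interpolation=cv2.INTER_CUBIC)
C=cv2.resize(a[160:260,190:320],None,fx=6,fy=6,interpolation=cv2.INTER_CUBIC)
save(A,'lids.png');save(B,'heat.png')
```

```text
tub_lid top 0.82 [190, 306, 41, 44] ell [297. 258.] [106. 107.] rect [array([299., 258.]), array([106., 105.]), np.float64(89.0)]
tub_lid top 0.82 [293, 239, 40, 37] ell [481. -13.] [101. 104.] rect [array([481., -14.]), array([102., 102.]), np.float64(89.0)]
tub_lid top 0.76 [244, 272, 31, 31] ell [403. 126.] [77. 80.] rect [array([403., 124.]), array([78., 78.]), np.float64(89.0)]
tub_lid top 0.27 [179, 247, 34, 34] ell [471. 298.] [79. 98.] rect [array([471., 298.]), array([97., 78.]), np.float64(89.0)]
tub_lid scene 0.97 [318, 231, 32, 25] ell [479. -14.] [105. 110.] rect [array([479., -14.]), array([110., 102.]), np.float64(53.0)]
tub_lid scene 0.82 [370, 246, 24, 22] ell [405. 126.] [76. 80.] rect [array([404., 125.]), array([80., 74.]), np.float64(49.0)]
tub_lid scene 0.64 [416, 253, 38, 27] ell [296. 257.] [105. 106.] rect [array([296., 257.]), array([103., 106.]), np.float64(53.0)]
tub top 0.78 [126, 238, 42, 30] ell [495. 399.] [ 75. 101.] rect [array([494., 399.]), array([99., 73.]), np.float64(80.0)]
tub top 0.6 [175, 246, 40, 33] ell [469. 281.] [75. 92.] rect [array([469., 281.]), array([91., 74.]), np.float64(89.0)]
tub scene 0.81 [389, 282, 28, 41] ell [494. 306.] [ 72. 129.] rect [array([494., 306.]), array([125.,  70.]), np.float64(37.0)]
tub scene 0.77 [409, 315, 38, 41] ell [518. 424.] [ 76. 121.] rect [array([519., 424.]), array([117.,  74.]), np.float64(31.0)]
tub scene 0.4 [462, 282, 37, 35] ell [324. 428.] [ 91. 106.] rect [array([325., 428.]), array([105.,  91.]), np.float64(17.0)]
hood top 0.91 [361, 128, 99, 119] ell [ 644. -251.] [235. 267.] rect [array([ 633., -249.]), array([214., 247.]), np.float64(80.0)]
hood scene 0.77 [204, 164, 88, 71] ell [ 658. -229.] [256. 277.] rect [array([ 646., -226.]), array([261., 241.]), np.float64(78.0)]
```

View pics/lids.png

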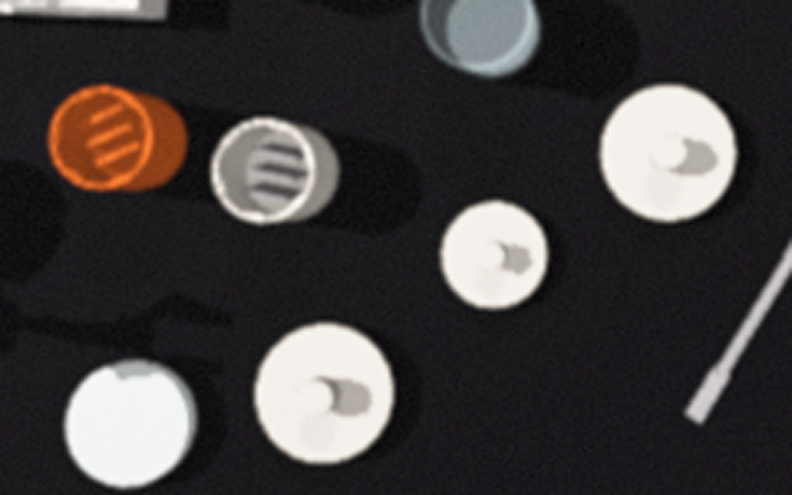

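View pics/heat.png

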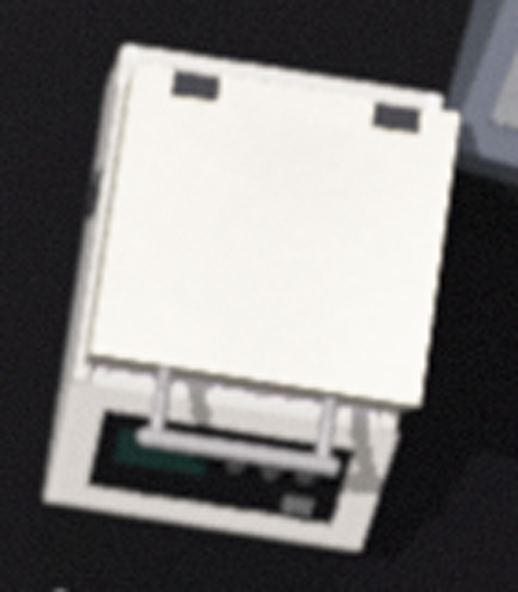

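The lid meant is the one at top (260,287): about 80 mm across, against about 104 mm for the other two. The crop shows the white tub's rim centred at (190,262), with strips inside; the other one is orange. The handle bar runs from (377,233) to (432,241), with the console in front of it.

Run:
```python
from h import *
print('rim',onz('top',(189.7,261.7),80))
e=[onz('top',u,133) for u in [(377,232.6),(431.9,241.5)]]
d=e[1]-e[0];print('handle',e,(e[0]+e[1])/2,np.linalg.norm(d),np.degrees(np.arctan2(d[1],d[0]))+90)
c=[onz('top',(u/3.7+340,v/3.7+115),154) for u,v in [(88,358),(415,406),(460,112),(130,62)]]
print('hood front',(c[0]+c[1])/2,'rear',(c[2]+c[3])/2)
print(env.state()['qpos'],env.state()['ee_rot'])
```

```text
rim [470.24688484 290.05466428  80.        ]
handle [array([ 531.9994771 , -167.63838622,  133.        ]), array([ 509.09952184, -297.76935256,  133.        ])] [ 520.54949947 -232.70386939  133.        ] 132.13052769914876 -9.98050759585152
hood front [ 562.94623173 -237.82542211  154.        ] rear [ 752.47693611 -271.19648273  154.        ]
[-7.05893829e+01  1.83108423e+01  8.96381149e+01 -4.98104405e-04
  7.20433507e+01 -1.14629811e+00] [1.79992319e+02 6.27649471e-04 2.05570687e+01]
```

```bash
python3 -m jog '0 0 2 0.7 2.35 0 1; 0 0 4 1.4 4.7 0 1; 0 0 6 2.1 7.05 0 1; 0 0 8 2.8 9.4 0 1; 0 0 10 3.5 11.75 0 1'
python3 -m jog '0 0 1.9 0.8 2.35 0 1; 0 0 1.9 1.6 4.7 0 1; 0 0 1.9 2.4 7.05 0 0.6; 0 0 1.9 3.2 9.4 0 0.6; 0 0 1.9 4 11.75 -0.5 0.6'
python3 -m jog '0 0 0 0.58 2.3 -1 0.6; 0 0 0 0.58 3.06 -3 0.6; 0 0 0 0.58 3.06 -3 0.6'
python3 - <<'E'
from h import *
s=env.state();print(s['time_s'],s['ee_pos'],s['ee_rot'],s['qpos'])
w=grab_frame('wrist');save(w,'w1.png')
for d in spotter.trace('tub_lid','wrist'):
  m=d['region'].astype(np.uint8);cs=max(cv2.findContours(m,cv2.RETR_EXTERNAL,cv2.CHAIN_APPROX_NONE)[0],key=cv2.contourArea)
  el=cv2.fitEllipse(np.array([onz('wrist',p[0].astype(float),17)[:2] for p in cs],np.float32));print(d['conf'],d['box'],el)
E
```

```text
time_s: 1.62
ee_pos: [289.7, -242.9, 214.2]
ee_rot: [179.9, 0.0, 70.8]
force: [0.4, 0.1, 0.3]
gripper_width: 91.4
time_s: 2.25
ee_pos: [390.4, 50.5, 202.6]
ee_rot: [179.8, -0.0, 80.1]
force: [0.1, -1.2, -0.9]
gripper_width: 64.4
time_s: 2.62
ee_pos: [401.0, 125.3, 124.0]
ee_rot: [-179.6, 0.2, 80.2]
force: [-0.0, 0.3, -0.7]
gripper_width: 54.8
2.625 [400.98819983 125.32091713 124.03993069] [-179.59562155    0.2023937    80.24794948] [ 1.57935956e+01  9.62081373e+00  1.16129419e+02 -1.00770974e-02
  5.47018929e+01  2.55522156e+01]
0.86 [273.3, 188.5, 103.6, 103.7] ((408.6583251953125, 123.88771057128906), (81.42869567871094, 82.0308609008789), 116.77140808105469)
0.7 [104.4, 38.1, 122.7, 133.6] ((300.7989807128906, 259.0193176269531), (107.6700210571289, 108.43035125732422), 67.15727233886719)
0.66 [375.5, 364.5, 10.9, 15.8] ((439.4559631347656, -7.9054155349731445), (6.8950090408325195, 19.055538177490234), 177.78761291503906)
```

View pics/w1.png

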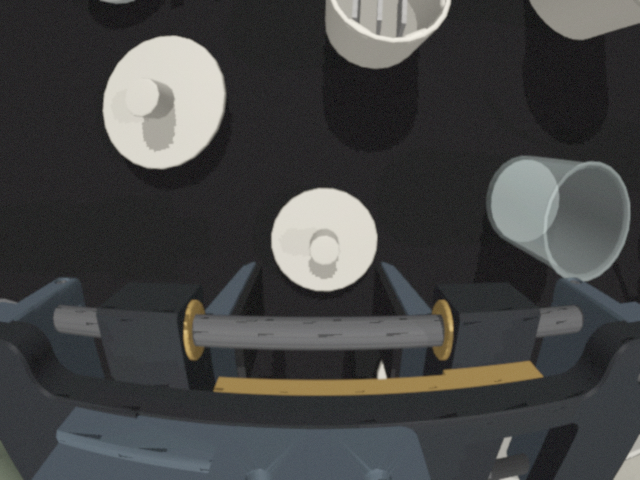

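Wrist view: the small lid is at (324,240) with its knob at (324,250), roughly between the fingers. It measures 82 mm, so it is the right size. I'll re-measure now that the arm has settled.

```bash
python3 -m jog '0 0 0 0 0 0 0.6; 0 0 0 0 0 0 0.6'
python3 - <<'E'
from h import *
s=env.state();print(s['ee_pos'],s['ee_rot'],s['force'])
w=grab_frame('wrist');p=camera_params('wrist')
print('knob guess',onz('wrist',(324,249),43,p))
d=spotter.trace('tub_lid','wrist')[0]
m=d['region'].astype(np.uint8);cs=max(cv2.findContours(m,cv2.RETR_EXTERNAL,cv2.CHAIN_APPROX_NONE)[0],key=cv2.contourArea)
print(d['box'],cv2.fitEllipse(np.array([onz('wrist',q[0].astype(float),17,p)[:2] for q in cs],np.float32)))
E
```

```text
time_s: 2.98
ee_pos: [404.6, 124.3, 128.1]
ee_rot: [179.8, -0.1, 80.0]
force: [0.1, 0.5, 0.8]
gripper_width: 54.8
[404.62122669 124.28171852 128.06172126] [ 1.79829774e+02 -7.42975891e-02  7.99655461e+01] [0.12583542 0.54560204 0.78980306]
knob guess [408.99838197 124.42126688  43.        ]
[265.8, 189.1, 104.0, 102.6] ((404.4471130371094, 125.33513641357422), (81.16355895996094, 81.37413024902344), 4.697421073913574)
```

```bash
python3 -m jog '0 0 0 0 0.04 -2 0.6; 0 0 0 0 0.04 -3.6 0.6; 0 0 0 0 0.04 -4.2 0.6; 0 0 0 0 0.04 -4.2 0.6; 0 0 0 0 0.04 -4.2 0.6'
python3 -m jog '0 0 0 0 0 0 0.15; 0 0 0 0 0 0 0.15; 0 0 0 0 0 0 0.1; 0 0 0 0 0 0 0.1; 0 0 0 0 0 0 0.1' 25
```

```text
time_s: 3.7
ee_pos: [404.2, 125.8, 22.2]
ee_rot: [179.9, -0.0, 80.0]
force: [0.2, -0.2, 0.4]
gripper_width: 54.6
time_s: 4.32
ee_pos: [403.8, 125.9, 21.8]
ee_rot: [180.0, -0.0, 80.1]
force: [-0.5, 0.2, 2.0]
gripper_width: 21.1
```

```bash
python3 -m jog '0 0 0 0 0 1.5 0.1; 0 0 0 0 0 3.5 0.1; 0 0 0 1 0.8 5 0.1; 0 0 0 2 2 5 0.1; 0 0 0 2.6 3 5 0.1'
python3 -m jog '0 0 0 0 0 0 0.1; 0 0 0 0 0 0 0.1; 0 0 0 0 0 0 0.1'
python3 - <<'E'
from h import *
w=grab_frame('wrist');p=camera_params('wrist');save(w,'w2.png')
print(spotter.look_for('tub','wrist'))
np.save('p2.npy',p,allow_pickle=True)
E
```

```text
time_s: 4.95
ee_pos: [469.8, 201.9, 147.1]
ee_rot: [179.9, -0.0, 80.0]
force: [0.2, -0.2, -0.8]
gripper_width: 20.9
time_s: 5.32
ee_pos: [467.9, 200.0, 146.4]
ee_rot: [-180.0, 0.0, 80.0]
force: [0.6, -0.5, -0.9]
gripper_width: 21.5
[{'box': [270.5, 0.0, 84.5, 30.8], 'conf': 0.64}, {'box': [242.8, 64.2, 115.4, 114.6], 'conf': 0.57}]
```

View pics/w2.png

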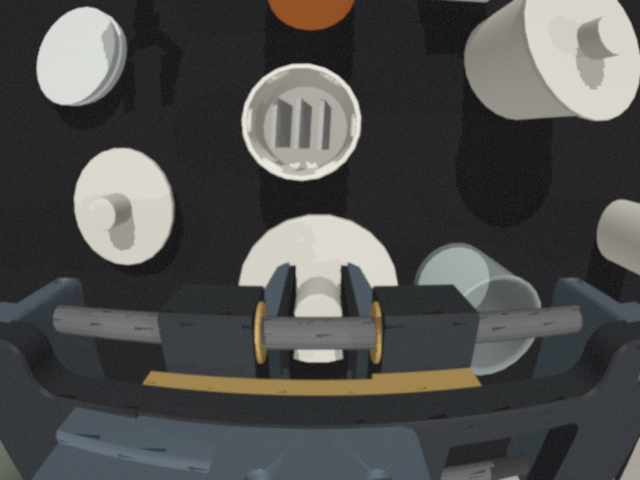

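The tub is seen clean, rim ellipse x 242–360, y 63–180. The lid hangs level with its flange top edge at (318,214).

Run:
```python
from h import *
from scipy.optimize import least_squares
p=np.load('p2.npy',allow_pickle=True).item()
w=cv2.imread('pics/w2.png',0)
def edge(uv0,angs,rmin,rmax):
    out=[]
    for a in angs:
        r=np.arange(rmin,rmax,.5);xy=np.array(uv0)[:,None]+np.array([np.cos(a),np.sin(a)])[:,None]*r
        v=cv2.remap(w,xy[0].astype(np.float32)[None],xy[1].astype(np.float32)[None],1)[0].astype(float)
        i=np.where((v[:-4]>120)&(v[4:]<90))[0]
        if len(i): out.append(xy[:,i[-1]+2])
    return np.array(out)
def circ(e,z,R):
    q=np.array([onz('wrist',u,z,p)[:2] for u in e])
    s=least_squares(lambda c:np.hypot(*(q-c[:2]).T)-c[2],[*q.mean(0),R],loss='soft_l1');t=least_squares(lambda c:np.hypot(*(q-c).T)-R,s.x[:2],loss='soft_l1')
    print(z,len(q),'free',s.x.round(1),'fixedR',t.x.round(1),'rms',np.sqrt(np.mean(t.fun**2)).round(2))
circ(edge((301,122),np.radians(np.arange(0,360,5)),45,75),80,38)
s=env.state()['ee_pos'];print(s)
circ(edge((318,290),np.radians(np.r_[205:245:3,292:335:3]),45,110),s[2]-5,41)
circ(edge((318,290),np.radians(np.arange(205,335,3)),45,110),s[2]-5,41)
d=spotter.trace('tub','wrist')
for x in d:
  print(x['conf'],x['box'])
  cs=max(cv2.findContours(x['region'].astype(np.uint8),cv2.RETR_EXTERNAL,cv2.CHAIN_APPROX_NONE)[0],key=cv2.contourArea);circ(cs[:,0].astype(float),80,38)
```

```text
80 72 free [472.6 290.1  38.5] fixedR [472.6 290.1] rms 0.57
[468.22187019 200.17119415 146.66909319]
141.6690931922915 29 free [468.1 200.3  41.1] fixedR [468.1 200.4] rms 0.15
141.6690931922915 44 free [468.1 200.4  41. ] fixedR [468.1 200.4] rms 0.15
0.86 [266.3, 0.0, 87.5, 28.6]
80 183 free [491.9 363.6  17.7] fixedR [497.8 393.6] rms 8.02
0.77 [242.6, 65.9, 116.3, 114.0]
80 332 free [472.6 289.8  37.4] fixedR [472.6 289.8] rms 0.73
```

```bash
python3 -m jog '0 0 0 0.1 1.5 0 0.1; 0 0 0 0.17 3 0 0.1; 0 0 0 0.17 3.59 0 0.1; 0 0 0 0.17 3.59 -0.6 0.1; 0 0 0 0.17 3.59 -0.6 0.1' 35
python3 -m jog '0 0 0 0 0 -0.4 0.1; 0 0 0 0 0 -0.8 0.1; 0 0 0 0 0 -1.2 0.1; 0 0 0 0 0 -1.2 0.1; 0 0 0 0 0 -1.2 0.1'
```

```text
time_s: 6.1
ee_pos: [471.5, 288.8, 129.8]
ee_rot: [-179.8, 0.2, 80.0]
force: [0.0, 0.0, -0.7]
gripper_width: 20.7
time_s: 6.72
ee_pos: [473.1, 290.7, 101.8]
ee_rot: [180.0, -0.0, 80.1]
force: [0.1, -0.1, -0.8]
gripper_width: 21.1
```

```bash
python3 -m jog '0 0 0 0 -0.01 -0.15 0.1; 0 0 0 0 -0.02 -0.3 0.1; 0 0 0 0 -0.02 -0.3 0.1'
python3 -m jog '0 0 0 0 0 -0.08 0.1; 0 0 0 0 0 -0.15 0.1; 0 0 0 0 0 -0.15 0.1'
python3 -m jog '0 0 0 0 0 -0.06 0.1; 0 0 0 0 0 -0.12 0.1; 0 0 0 0 0 -0.12 0.1'
```

```text
time_s: 7.1
ee_pos: [472.6, 290.1, 93.9]
ee_rot: [-180.0, 0.0, 80.1]
force: [-0.7, 0.3, -0.4]
gripper_width: 21.1
time_s: 7.48
ee_pos: [473.1, 290.4, 91.5]
ee_rot: [179.9, -0.1, 80.1]
force: [-1.7, -0.4, 6.4]
gripper_width: 21.4
time_s: 7.85
ee_pos: [473.3, 290.4, 88.0]
ee_rot: [179.9, -0.1, 80.1]
force: [-1.5, 0.3, 4.2]
gripper_width: 21.3
```

```bash
python3 -m jog '0 0 0 0 0 -0.04 0.1; 0 0 0 0 0 -0.08 0.1; 0 0 0 0 0 -0.08 0.1'
python3 -m jog '0 0 0 0 0 -0.04 0.1; 0 0 0 0 0 -0.08 0.1; 0 0 0 0 0 -0.08 0.1'
```

```text
time_s: 8.22
ee_pos: [473.3, 290.5, 87.8]
ee_rot: [179.9, -0.1, 80.1]
force: [-4.4, -1.4, 14.4]
gripper_width: 21.1
time_s: 8.6
ee_pos: [473.4, 290.5, 87.6]
ee_rot: [179.9, -0.1, 80.1]
force: [-7.4, -3.3, 25.7]
gripper_width: 21.1
```

```bash
python3 -m jog '0 0 0 0 0 0.12 0.1; 0 0 0 0 0 0.16 0.1; 0 0 0 0 0 0.16 0.3; 0 0 0 0 0 0.16 0.5; 0 0 0 0 0 0.16 0.5'
python3 -m jog '0 0 0 0 0 0.6 0.5; 0 0 0 0 0 1.6 0.5; 0 0 0 0 0 3 0.5; 0 0 0 0 -2 3.5 0.5; 0 0 0 0 -3.4 3.5 0.5'
python3 -m jog '0 0 0 0 0 0 0.5; 0 0 0 0 0 0 0.5'
python3 - <<'E'
from h import *
w=grab_frame('wrist');a=grab_frame('scene');p=camera_params('wrist')
np.save('p3.npy',p,allow_pickle=True);save(w,'w3full.png')
A=cv2.resize(w[20:220,180:420],(600,500));B=cv2.resize(a[270:330,380:440][:,:],(500,500),interpolation=cv2.INTER_CUBIC)
save(cv2.resize(np.hstack([A,B]),(800,364)),'sealed.png')
E
```

```text
time_s: 9.22
ee_pos: [472.7, 289.9, 86.7]
ee_rot: [-180.0, 0.0, 80.1]
force: [-0.2, -0.0, 0.2]
gripper_width: 44.1
time_s: 9.85
ee_pos: [473.7, 204.3, 177.3]
ee_rot: [179.8, -0.1, 80.1]
force: [0.4, 0.2, -0.2]
gripper_width: 45.4
time_s: 10.1
ee_pos: [473.3, 205.6, 175.6]
ee_rot: [179.9, -0.1, 80.0]
force: [-0.3, -0.4, 0.5]
gripper_width: 45.8
```

View pics/sealed.png

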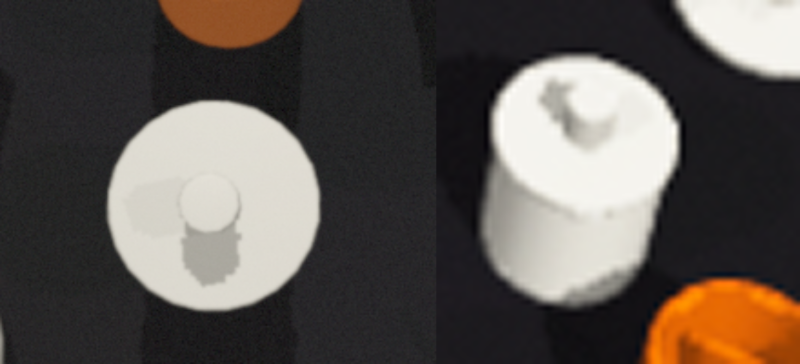

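Sealed: in both views the flange sits level and concentric on the tub, tub upright. The lid bottomed at TCP z 87.7 under 25 N (88 expected). Next, the handle.

```bash
python3 -m jog '0 0 0 0.4 -2.4 0.5 0.35; 0 0 0 0.8 -4.8 1 0.35; 0 0 0 1.2 -7.2 1 0.35; 0 0 0 1.6 -9.6 1 0.35; 0 0 0 1.9 -12 1 0.35'
python3 -m jog '0 0 0 0 -2.4 0 0.35; 0 0 0 0 -4.8 0 0.35; 0 0 0 0 -7.2 0 0.35; 0 0 0 0 -8.8 0 0.35; 0 0 0 0 -8.8 0 0.35'
python3 - <<'E'
from h import *
w=grab_frame('wrist');p=camera_params('wrist');save(w,'w4.png');np.save('p4.npy',p,allow_pickle=True)
print(env.state()['ee_pos'],env.state()['ee_rot'])
E
```

```text
time_s: 10.82
ee_pos: [521.2, -96.0, 199.9]
ee_rot: [180.0, -0.0, 80.1]
force: [0.6, -0.5, 0.2]
gripper_width: 31.9
time_s: 11.45
ee_pos: [520.8, -316.9, 199.0]
ee_rot: [-180.0, 0.0, 79.9]
force: [-0.0, 0.1, 0.5]
gripper_width: 31.9
[ 520.76282094 -315.0732174   199.15374963] [-1.79952632e+02 -5.92547113e-02  7.99985301e+01]
```

View pics/w4.png

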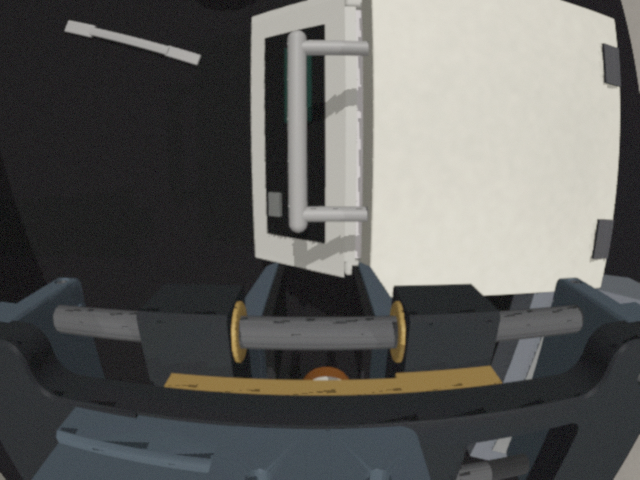

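The handle is clear: bar from (298,31) to (298,232), between the hood and the console.

Run:
```python
from h import *
p=np.load('p4.npy',allow_pickle=True).item()
e=[onz('wrist',u,134,p) for u in [(298,33),(298,230)]]
d=e[0]-e[1];print(e,(e[0]+e[1])/2,np.linalg.norm(d),np.degrees(np.arctan2(d[1],d[0])))
```

```text
[array([ 533.89798966, -167.52738897,  134.        ]), array([ 511.22444133, -293.84197762,  134.        ])] [ 522.56121549 -230.6846833   134.        ] 128.33341380343856 79.82374251367004
```

```bash
python3 -m jog '0 0 0 0.07 2 0 0.35; 0 0 0 0.07 3.37 0 0.35; 0 0 0 0.07 3.37 -1 0.35; 0 0 0 0.07 3.37 -1 0.35'
python3 -m jog '0 0 0 0 0 -1 0.35; 0 0 0 0 0 -1.8 0.35; 0 0 0 0 0 -2.4 0.35; 0 0 0 0 0 -2.4 0.35'
python3 -m jog '0 0 0 0 0 0 0; 0 0 0 0 0 0 0; 0 0 0 0 0 0 0; 0 0 0 0 0 0 0' 25
```

```text
time_s: 12.0
ee_pos: [521.3, -227.9, 173.6]
ee_rot: [-179.8, -0.1, 80.2]
force: [0.2, 0.8, 0.2]
gripper_width: 31.9
time_s: 12.5
ee_pos: [521.9, -230.2, 114.3]
ee_rot: [-179.9, -0.0, 80.1]
force: [0.9, -0.1, 0.2]
gripper_width: 32.0
time_s: 13.0
ee_pos: [522.6, -230.9, 115.7]
ee_rot: [179.9, 0.0, 80.1]
force: [-0.0, 0.5, 3.9]
gripper_width: 11.6
```

Bar gripped (11.6 mm; bar is 12 mm). Lifting along the hinge arc.

```bash
python3 -m jog '0 0 0 0.15 -0.03 0.81 0; 0 0 0 0.36 -0.06 1.6 0; 0 0 0 0.64 -0.11 2.39 0; 0 0 0 0.99 -0.17 3.14 0; 0 0 0 1.4 -0.25 3.85 0' 30
python3 -m jog '0 0 0 0.47 -0.08 0.68 0; 0 0 0 1 -0.17 1.31 0; 0 0 0 1.57 -0.28 1.89 0; 0 0 0 2.2 -0.39 2.42 0; 0 0 0 2.2 -0.39 2.42 0'
python3 -m jog '0 0 0 0 0 0 0; 0 0 0 0 0 0 0; 0 0 0 0 0 0 0'
python3 - <<'E'
from h import *
a=grab_frame('scene');b=grab_frame('top');w=grab_frame('wrist');np.save('p5.npy',camera_params('wrist'),allow_pickle=True);save(w,'w5.png')
save(b,'top5.png');save(a,'scene5.png')
A=cv2.resize(a[110:270,170:340],(425,400));B=cv2.resize(w,(533,400))
save(cv2.resize(np.hstack([A,B]),(800,334)),'hood.png')
for z in(np.array(env.state()['ee_pos']),): print(z)
E
```

```text
time_s: 13.62
ee_pos: [555.0, -236.5, 210.3]
ee_rot: [-179.6, -0.0, 80.1]
force: [-1.7, -0.2, -3.2]
gripper_width: 11.1
time_s: 14.25
ee_pos: [609.7, -246.1, 274.2]
ee_rot: [-179.7, 0.0, 80.1]
force: [-9.8, 2.2, 9.6]
gripper_width: 10.7
time_s: 14.62
ee_pos: [608.5, -246.0, 273.3]
ee_rot: [-179.6, -0.0, 80.0]
force: [-9.1, 1.3, 9.5]
gripper_width: 11.5
[ 608.554959   -245.91996209  273.34575967]
```

View pics/hood.png

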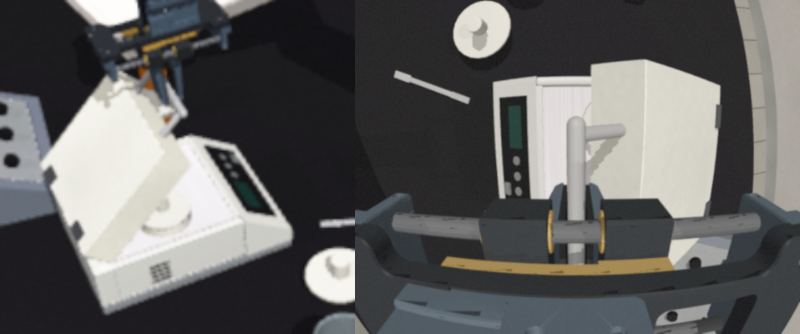

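Run:
```python
from h import *
ex=np.array([np.cos(np.radians(-10)),np.sin(np.radians(-10)),0]);ey=np.array([-ex[1],ex[0],0]);H=np.array([522.5,-231,101])+235*ex
def P(f,s,u,th):
    t=np.radians(th);return H-ex*(f*np.cos(t)-u*np.sin(t))+ey*s+np.array([0,0,f*np.sin(t)+u*np.cos(t)])
out=[]
for n,c,(x0,y0,x1,y1),k in [('scene.png','scene',(180,120,330,270),2.6),('scene5.png','scene',(180,80,330,270),2.6),('top5.png','top',(340,100,480,270),2.6)]:
    im=cv2.imread('pics/'+n)[y0:y1,x0:x1];im=cv2.resize(im,None,fx=k,fy=k,interpolation=cv2.INTER_CUBIC)
    for th,col in ([(0,(0,0,255))] if n=='scene.png' else [(40,(255,0,0)),(45,(0,0,255)),(50,(0,160,0))]):
        q=[P(190,-105,53,th),P(190,105,53,th),P(0,105,53,th),P(0,-105,53,th),P(190,-105,53,th),P(190,-105,0,th),P(190,105,0,th),P(190,105,53,th)]
        q=(proj(c,q)-[x0,y0])*k;cv2.polylines(im,[q.astype(int)],False,col,1)
        cv2.polylines(im,[((proj(c,[P(235,-60,32,th),P(235,60,32,th)])-[x0,y0])*k).astype(int)],False,col,1)
    out.append(im)
h=max(o.shape[0] for o in out);im=np.hstack([cv2.copyMakeBorder(o,0,h-o.shape[0],0,0,0) for o in out[1:]]);print(im.shape)
cv2.imwrite('pics/ov.png',im[:,:800])
d=proj('scene',[P(190,105,53,0),P(190,-105,53,0),P(0,105,53,0)]);print(d)
```

```text
(494, 754, 3)
[[280.81959259 202.36286163]
 [255.1629198  162.63113213]
 [220.33541241 223.40901204]]
```

View pics/ov.png

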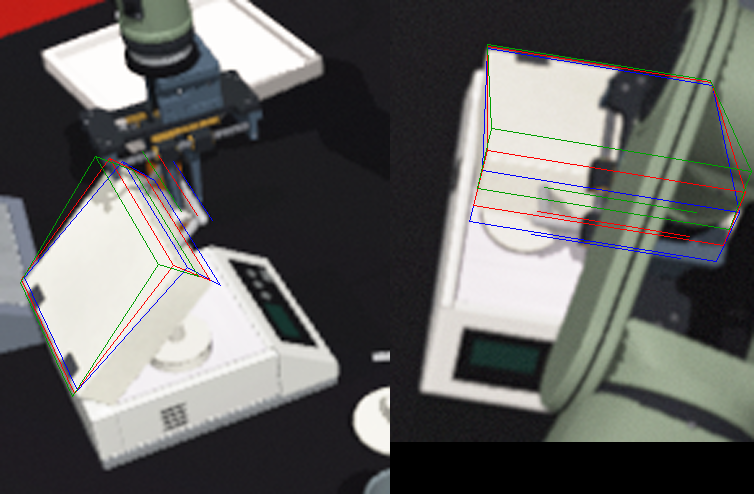

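The overlay puts the hood between the 40° and 45° outlines. I'll check that from near in the wrist picture.

Run:
```python
from h import *
p=np.load('p5.npy',allow_pickle=True).item()
ex=np.array([np.cos(np.radians(-10)),np.sin(np.radians(-10)),0]);ey=np.array([-ex[1],ex[0],0]);H=np.array([522.5,-231,101])+235*ex
def P(f,s,u,th):
    t=np.radians(th);return H-ex*(f*np.cos(t)-u*np.sin(t))+ey*s+np.array([0,0,f*np.sin(t)+u*np.cos(t)])
R=cv2.Rodrigues(np.array(p['rvec'],float))[0];t=np.array(p['tvec'],float).ravel();K=np.array(p['K'],float)
def fish(X):
    c=R@X+t;r=np.arctan2(np.hypot(c[0],c[1]),c[2]);n=np.hypot(c[0],c[1]);return np.array([K[0,2]+K[0,0]*r*c[0]/n,K[1,2]+K[1,1]*r*c[1]/n])
x0,y0,k=220,40,1.9
im=cv2.resize(cv2.imread('pics/w5.png')[y0:320,x0:620],None,fx=k,fy=k,interpolation=cv2.INTER_CUBIC)
for th,col in [(40,(255,0,0)),(45,(0,0,255)),(50,(0,160,0))]:
    for a in [(190,105,0),(190,105,53),(0,105,53),(235,60,32),(235,54,32),(190,54,32)]:
        u=fish(P(*a,th));print(th,a,u.round(1));cv2.circle(im,tuple(((u-[x0,y0])*k).astype(int)),3,col,-1)
cv2.imwrite('pics/ovw.png',im)
```

```text
40 (190, 105, 0) [322.4  93.6]
40 (190, 105, 53) [393.3  84. ]
40 (0, 105, 53) [524.  121.5]
40 (235, 60, 32) [291.9 176.2]
40 (235, 54, 32) [292.  189.4]
40 (190, 54, 32) [361.2 183.4]
45 (190, 105, 0) [342.7  90.7]
45 (190, 105, 53) [427.4  83.1]
45 (0, 105, 53) [525.4 122.1]
45 (235, 60, 32) [327.8 178.7]
45 (235, 54, 32) [327.7 193.1]
45 (190, 54, 32) [389.2 185.9]
50 (190, 105, 0) [367.2  88.3]
50 (190, 105, 53) [463.8  83.7]
50 (0, 105, 53) [526.3 122.6]
50 (235, 60, 32) [372.5 181.9]
50 (235, 54, 32) [372.1 197.3]
50 (190, 54, 32) [420.7 188.7]
```

View pics/ovw.png

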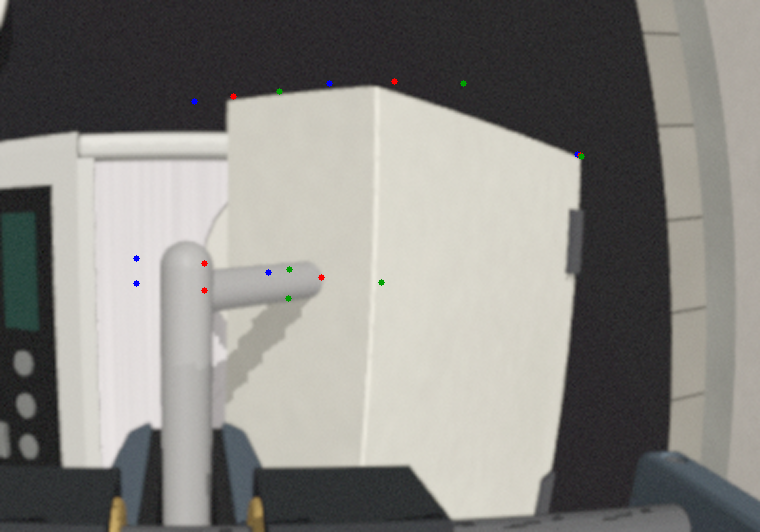

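Wrist view: the hood's lower and upper front corners (228,100) and (377,86) and the bar end put it at about 43.8°. The arm is also pressing about 13 N toward the hinge, so I'll nudge up and out to correct both.

```bash
python3 -m jog '0 0 0 0.03 -0.01 0.12 0; 0 0 0 0.06 -0.01 0.25 0; 0 0 0 0.06 -0.01 0.25 0; 0 0 0 0.06 -0.01 0.25 0'
cat > ang.py <<'E'
from h import *
w=grab_frame('wrist');p=camera_params('wrist');save(w,'w6.png')
s=env.state();print(s['time_s'],s['ee_pos'],s['force'],s['torque'],s['gripper_width'])
ex=np.array([np.cos(np.radians(-10)),np.sin(np.radians(-10)),0]);ey=np.array([-ex[1],ex[0],0]);H=np.array([522.5,-231,101])+235*ex
def P(f,s,u,th):
    t=np.radians(th);return H-ex*(f*np.cos(t)-u*np.sin(t))+ey*s+np.array([0,0,f*np.sin(t)+u*np.cos(t)])
R=cv2.Rodrigues(np.array(p['rvec'],float))[0];t=np.array(p['tvec'],float).ravel();K=np.array(p['K'],float)
def fish(X):
    c=R@X+t;r=np.arctan2(np.hypot(c[0],c[1]),c[2]);n=np.hypot(c[0],c[1]);return np.array([K[0,2]+K[0,0]*r*c[0]/n,K[1,2]+K[1,1]*r*c[1]/n])
g=cv2.cvtColor(w,cv2.COLOR_RGB2GRAY).astype(int)
for th in (40,45,50):print(th,[fish(P(*a,th)).round(1) for a in [(190,105,0),(190,105,53),(235,60,32)]])
for r in (95,):print(r,g[r,300:420:3])
r=184;print(r,g[r,280:360:3])
# upper edge apex: top-most bright row per column
print([int(np.argmax(g[60:140,c]>120))+60 for c in range(340,460,6)])
d=spotter.trace('hood','wrist');print([(x['conf'],x['box']) for x in d])
E
python3 ang.py
```

```text
time_s: 15.28
ee_pos: [613.3, -246.8, 277.3]
ee_rot: [-179.9, -0.0, 80.1]
force: [-2.2, 0.9, -1.5]
gripper_width: 11.3
15.325 [ 613.40862274 -246.78447858  277.33087386] [-1.45446493  1.3629654  -0.9411932 ] [0.13062678 0.59398056 0.0653674 ] 11.04250662894321
40 [array([313.6,  94.5]), array([381.8,  84.8]), array([281.9, 175.6])]
45 [array([333.2,  91.6]), array([415.1,  83.7]), array([316.2, 177.9])]
50 [array([356.9,  89.1]), array([450.8,  84. ]), array([359.1, 180.7])]
95 [ 45  44  39  43  37  44  42  37  40  42  40  43 118 204 206 206 206 205
 204 205 205 205 204 204 204 204 205 206 205 205 205 205 206 205 204 203
 203 206 207 232]
184 [222 221 224 221 227 222 224 225 177 159 174 185 191 193 190 185 173 151
 179 179 179 179 180 179 178 179 180]
[92, 92, 91, 90, 90, 89, 89, 88, 88, 87, 87, 86, 86, 86, 88, 90, 92, 94, 96, 98]
[(0.87, [300.4, 86.3, 218.9, 295.4])]
```

The hood is now about 45.3° by all three features, and the wrist forces are near zero. Next: check it holds steady and the tub is still sealed.

```bash
python3 -m jog '0 0 0 0 0 0 0; 0 0 0 0 0 0 0; 0 0 0 0 0 0 0; 0 0 0 0 0 0 0; 0 0 0 0 0 0 0'; python3 ang.py | grep -A3 ^50
python3 - <<'E'
from h import *
save(cv2.resize(grab_frame('scene')[120:400,180:520],None,fx=2.1,fy=2.1,interpolation=cv2.INTER_CUBIC),'fin.png')
E
```

```text
time_s: 16.0
ee_pos: [613.8, -246.9, 277.7]
ee_rot: [180.0, -0.0, 80.1]
force: [-0.1, 1.3, -4.2]
gripper_width: 11.2
50 [array([355.9,  89.2]), array([449.6,  84. ]), array([358. , 180.6])]
95 [ 42  35  43  42  40  40  44  43  41  47  42  43 156 204 205 207 205 205
 205 204 205 206 204 204 204 205 206 206 205 205 206 206 203 204 203 204
 205 205 210 227]
```

View pics/fin.png

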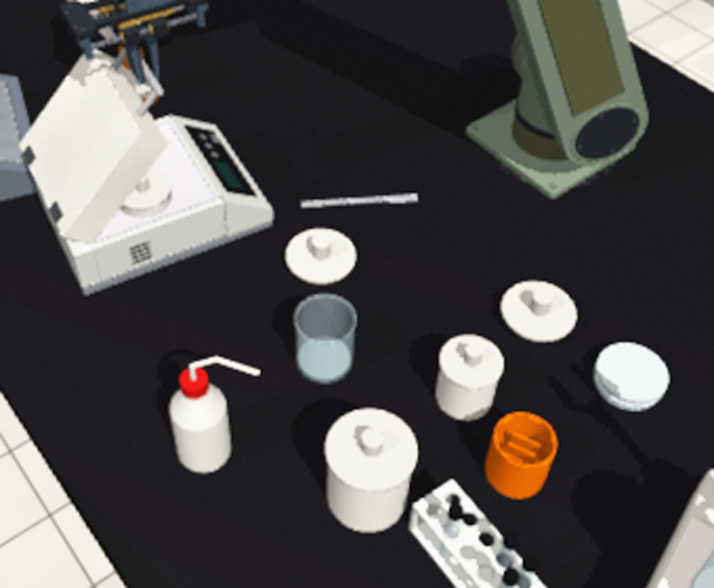

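The hood is steady in the grip. The sealed tub stands upright at (470,375) in this crop, and the other things in it stand where they were. Handing in.

```bash
python3 -c "
from workcell import env
print(env.job_done())"
```

```text
the job is handed in; nothing more can be done
None
```

I pressed the 82 mm lid into the white tub, then lifted the heater's hood and handed the job in at about 16 s with the gripper still holding it.

- **Lid:** it bottomed at 25 N with the tool at z 87.7 mm (88 expected). The wrist and scene pictures show the flange level on an upright tub.
- **Hood:** it first came to about 43.8° with the arm pressing about 13 N toward the hinge, so I nudged it. It then read about 45.3° from three features in the wrist picture, and held within about 0.5 mm over the next 0.6 s with the force at about 4 N.
- **Disagreements:** the top camera placed things about 2 mm lower in x than the wrist camera. I used the wrist values.
- **Everything else:** the last scene picture shows no other item moved. The amber jar and the far end of the tube rack were outside that crop.

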